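# Roll a turned roller up the gutter jig and shut the keeper

### The arm

A 7-joint arm with a two-finger parallel gripper is mounted at the origin on the work surface. World frame = base frame: x ahead of the robot, y to its left, z up, the work surface at z = 0. Lengths are in m, angles in rad, forces in N, time in s.
With the tool pointing down it reaches from about 0.35 to 0.9 m from the base axis. Payload 8.1 kg.
Tool frame: the origin (TCP) lies at the centre of the arm's flange, where the gripper is bolted on; the fingertips stand 178 mm ahead of it and the grasp point (between the pads) lies 159 mm ahead of it; z points along the fingers, y is the line along which they close (so a half turn about z gives the same grasp; the last joint's range is limited). The gripper opens to 92 mm and grips with 3 to 60 N. Pads are 19 mm wide; open, the fingers measure 130 mm over their backs; the gripper's body (75 mm by 190 mm) begins 47 mm behind the grasp point.
Start: joints at [1.093, 0.434, 0.025, 1.573, -0.012, 1.134, -0.075], TCP at [0.229, -0.582, 0.405] pointing down, gripper open.
Joint ranges: [-2.62, 2.62], [-0.44, 2.09], [-1.27, 1.32], [0.08, 2.57], [-1.32, 4.46], [0.12, 2], [-2.74, 2.74]. Speed limits (rad/s): [2.22, 2.22, 3.01, 3.01, 3.14, 3.14, 3.14].

### API

Orientations are given as a rotation vector (axis times angle).
In Python, from cell import arm gives the robot as it stands. The module is installed in compiled form; this text tells all that it offers.
- The arm moves only by the shell command python3 -m inch 'ROWS' [FORCE]. ROWS is text: rows parted by semicolons, each of 5 numbers parted by spaces: the shift along the tool's x, y, z in m, then the turn about the tool's z in rad, then the finger opening in m, from 0 to 0.0918. In form: x y z roll fingers; .... A call has 1 to 5 rows; each row is the pose to reach, as a shift and turn from the pose commanded when the call began, along the tool's axes at that moment; what a row does not reach only later rows make up. A row lasts 1/10 s, in which the tool goes at most 50 mm and 8.59 degrees, less where a joint would pass 70% of its speed; a pose out of reach is approached as far as the arm can. A call with a gripper value outside its range is refused whole. The fingers move at their own pace and stop on an object; FORCE is the grip in N (left out, the last holds). Time passes only in rows, so rows that repeat a pose let the fingers close. It gives the time, the measured TCP pose, the force, the opening and the grip force at its end, in the units of the state.
- arm.observe(): the state, without advancing time (a new reading comes with each control period).
- arm.get_image(name): name is "scene" or "top" or "wrist"; returns the picture (480x640x3 uint8, red, green, blue); there is no depth.
- arm.get_calibration(name): a dict with "intrinsics" (3x3 intrinsics, pixels), "pose" (4x4, takes a point from camera to world coordinates). Camera axes: x right, y up, looking along -z (the intrinsics and any distortion apply to the point x, -y, -z); pixel columns grow to the right and rows downward; lengths in m; the calibration is good to about 2 mm. A picture is of the moment at which its call begins: read the wrist's pose just before it. get_calibration takes no time and is no camera call; for the wrist camera it gives the pose at the moment of the call.
- arm.sign_off(): hands the job in; it is judged then, once.
Trained networks look in the newest picture that a camera, given by its name, has taken for a name from the list of things; names that differ only in an ending like _2 or _b are one class to them, and where a whole thing is asked for, a point or a joint stands for the part that bears it (a point fixed in the world has none). Each returns a list of dicts, best first, with "conf" (0 to 1); they miss things now and then, are a little off and sometimes report something else, mostly with a low value. They report only what shows in the picture. A call takes as long as a camera call. They do not tell look-alikes from the thing itself.
- arm.look_for(camera, query): "point" ([row, column] in pixels, amid what is visible of it).
- arm.silhouettes(camera, query): "region" (480x640 bool, what is visible of it) and "point" ([row, column] in pixels, amid what is visible of it).
- arm.place_of(camera, query): "point" ([row, column] in pixels: a listed point, or the origin of a listed thing).
The state is a dict: "clock": time; "joints": joint angles; "dq": joint speeds; "joint_efforts": joint torques, N m; "position": TCP position; "ee_rot": TCP orientation; "force": force on the tool from outside, world axes, zero at the start; "ft_torque": the same for the moment, N m; "width": opening from 0.0 (shut) to 1.0 (fully open); "gripper_force": force on a finger pad.
Only numpy, scipy, OpenCV 4.12 (cv2) and the standard library are available. Lean on these libraries where they do the work, as an engineer would, in place of code of your own. Each camera call takes 0.05 s, during which the arm holds its last target. There are 200 camera calls.

### The job

With the fingertips, push the wooden roller lying in the sloped gutter steadily uphill, over the crest and into the dip against the tall end stop, so that it stays there and does not roll back. Then push the metal keeper arm round by its end peg until it lies fully across the gutter behind the roller. Only push: do not lift the roller, fling it up the slope or take it out of the gutter, and leave everything else on the bench where it is.

Things in the scene. Friction and masses are not known exactly. Their poses are not given: they have to be found in the camera images.
- gutter: Wooden gutter jig screwed to the bench; base board 340 x 130 x 14 mm. Origin: centre of the base's underside; z up, x uphill along the gutter, y to the left looking uphill. Numbers below are mm in this frame. Channel floor 66 wide (y -33 to 33), straight slope of 7 degrees from z 30 at x -145 to the crest. Side walls 10 thick, 13 high above the floor.
- crest (a point): Highest point of the channel floor, on its centre line: x 75, y 0, z 57 in the gutter's frame. Beyond it the floor falls to z 52 at the face of the tall end stop, x 137 (stop block x 137 to 157, y -43 to 43, top z 97).
- foot (a point): Low end of the channel floor, on its centre line, at the inner face of the foot lip: x -131, y 0, z 31.7. The lip (x -141 to -131, top z 39) keeps the roller from rolling out; fingers can come down behind the roller, above the lip.
- roller_center (a point): Centre of the loose plain dark-wood roller, 50 mm diameter, 60 mm long, about 85 g, lying across the gutter (axis along the gutter's y). Starts at the foot against the lip, centre about x -112, z 59 in the gutter's frame. It rolls freely: let go short of the crest it rolls back to the foot; past the crest it rolls into the dip and rests against the end stop.
- roller: The same roller; origin at its centre, y along its axis; it turns as it rolls.
- seat (a point): Where the roller's centre is when it rests in the dip against the end stop: x 111.5, y 0, z 79.3 mm in the gutter's frame.
- keeper (a joint): Angle (rad) of the keeper arm about its upright pivot. 0 = closed: straight across the gutter (pointing to the gutter's -y), at its own hard stop, 6 mm behind the seated roller. Grows as the arm swings downhill and out: pi/2 = straight downhill beside the left wall, more = outwards, 2.2 at most. Starts at 1.75 to 2.1. Stays where it is left; about 0.4 N at the peg moves it.
- keeper_pivot (a point): The keeper's pivot axis, outside the left wall beside the crest: x 75, y 56, z 80 in the gutter's frame. The arm is an aluminium bar 10 mm wide, z 73 to 87, from here to the peg.
- keeper_peg (a point): Middle of the upright round peg at the keeper's free end, 107 mm from the pivot; 16 mm diameter, 34 mm tall (gutter z 73 to 107, this point z 90). At angle q it is at gutter x 75 - 107 sin q, y 56 - 107 cos q (mm).
- spare: Bystander: a second roller of the same size (50 mm diameter, 60 mm) standing on end on the bench on the gutter's right (-y) side; origin at the centre of its underside. Leave it.
- sandblock: Bystander: cork sanding block 100 x 55 x 28 mm on the bench near the gutter; origin at the centre of its underside.
- offcut: Bystander: wood offcut 90 x 38 x 30 mm on the bench beyond the keeper's side of the gutter; origin at the centre of its underside.
- hammer: Bystander: hammer lying on the bench to the robot's left.
- driver: Bystander: screwdriver lying on the bench to the robot's right.
- glue: Bystander: white glue bottle, 60 mm diameter, 150 mm tall, origin under its centre.
- screws: Bystander: glass jar, 70 mm diameter, 80 mm tall, origin under its centre.
Not all that is in view belongs to the job. What is shaped like the roller but orange, red or turquoise is not meant.

How it is judged:
By the outcome, as a careful person would: the job done as asked, in the order asked, and still so for the second after the job is handed in, with the robot touching nothing.
It also fails if it takes over 59 s, if anything falls off the work surface, if the arm or the gripper's body presses on something with over 40 N, if the wrist force passes 120 N, or if a joint passes its speed limit or range.

## Working session

There is one attempt and no reset: what is moved stays moved. The work goes in short steps, Python scripts to look and compute and a shell command to move; the robot and the scene stay as the last step left them, time stands still between calls to the robot, and variables do not carry over. Pictures are saved under pics/ and viewed, at most 10 in all, crops included, and the job is handed in when it is done.

```bash
mkdir -p pics
python3 - <<'E'
from cell import arm
import cv2,numpy as np
for c in("scene","top"):
    im=arm.get_image(c); cv2.imwrite(f"pics/{c}0.png",im[:,:,::-1])
    k=arm.get_calibration(c); print(c,k["intrinsics"],np.round(k["pose"],4), [x for x in k if x not in("intrinsics","pose")])
    for q in("crest","foot","roller_center","seat","keeper_pivot","keeper_peg","gutter","spare"):
        print(q,[(np.round(d["point"],1).tolist(),round(d["conf"],2)) for d in arm.place_of(c,q)][:4])
s=arm.observe();print(s["position"],s["ee_rot"],s["clock"],s["width"])
E
```

```text
scene [[433.04908858   0.         312.50015217]
 [  0.         433.04908858 244.54579474]
 [  0.           0.           1.        ]] [[-0.7033 -0.6057  0.3721  0.9805]
 [ 0.7109 -0.595   0.375   0.4602]
 [-0.0057  0.5283  0.8491  1.0552]
 [ 0.      0.      0.      1.    ]] []
crest [([239.8, 317.9], 0.58), ([285.0, 377.5], 0.25)]
foot [([289.8, 375.5], 0.83)]
roller_center [([302.5, 427.8], 0.9), ([250.6, 412.6], 0.88), ([362.7, 350.8], 0.63), ([276.6, 376.8], 0.58)]
seat [([229.2, 307.0], 0.59)]
keeper_pivot [([251.7, 302.6], 0.8), ([212.3, 338.2], 0.71), ([182.7, 193.8], 0.68), ([225.9, 306.4], 0.57)]
keeper_peg [([276.0, 324.5], 0.69), ([182.4, 191.2], 0.21)]
gutter [([265.2, 342.0], 0.82)]
spare [([238.9, 362.2], 0.95)]
top [[435.73313509   0.         323.11466831]
 [  0.         435.73313509 241.09201488]
 [  0.           0.           1.        ]] [[-0.0028  0.9963 -0.0864  0.4454]
 [-0.9999 -0.0041 -0.0139  0.0099]
 [-0.0142  0.0864  0.9962  1.2193]
 [ 0.      0.      0.      1.    ]] []
crest [([252.9, 325.6], 0.6)]
foot [([262.0, 254.4], 0.61)]
roller_center [([187.1, 225.7], 0.81), ([278.5, 206.1], 0.78), ([260.1, 254.3], 0.75), ([310.9, 249.9], 0.69)]
seat [([249.2, 342.9], 0.8)]
keeper_pivot [([226.5, 324.7], 0.69), ([261.2, 256.7], 0.48)]
keeper_peg [([295.4, 472.2], 0.72), ([221.0, 284.5], 0.52)]
gutter [([255.4, 297.6], 0.6), ([227.1, 324.0], 0.3)]
spare [([297.9, 301.8], 0.82)]
[ 0.22876557 -0.58162652  0.40474892] [ 3.08658883e+00  5.85118126e-01 -3.18254334e-06] 0.9 1.0007046580332213
```

Run:
```python
import cv2,numpy as np
a=cv2.imread("pics/scene0.png")[150:400,150:490];b=cv2.imread("pics/top0.png")[150:350,150:510]
cv2.imwrite("pics/c0.png",np.vstack([cv2.resize(a,(400,294)),cv2.resize(b,(540,300))[:, :400]]) if 0 else cv2.resize(a,(800,588)))
cv2.imwrite("pics/c1.png",cv2.resize(b,(800,444)))
```

```text
(no output)
```

View pics/c0.png

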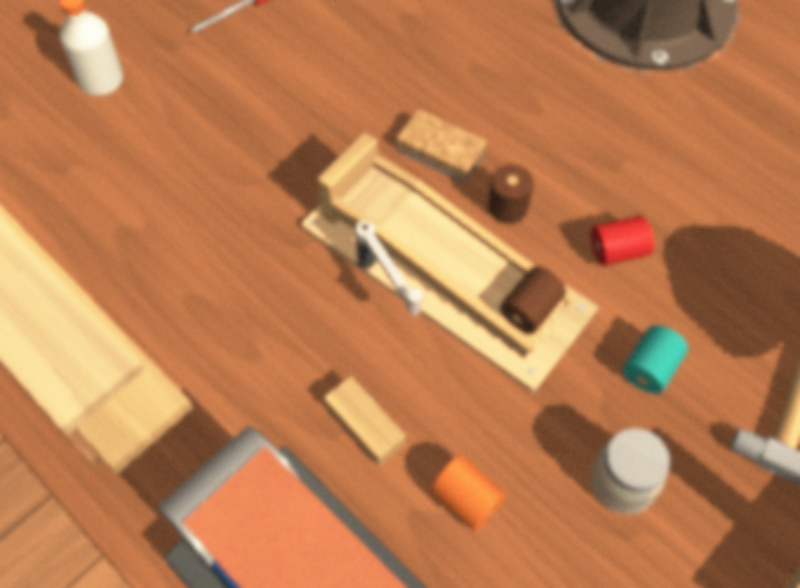

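View pics/c1.png

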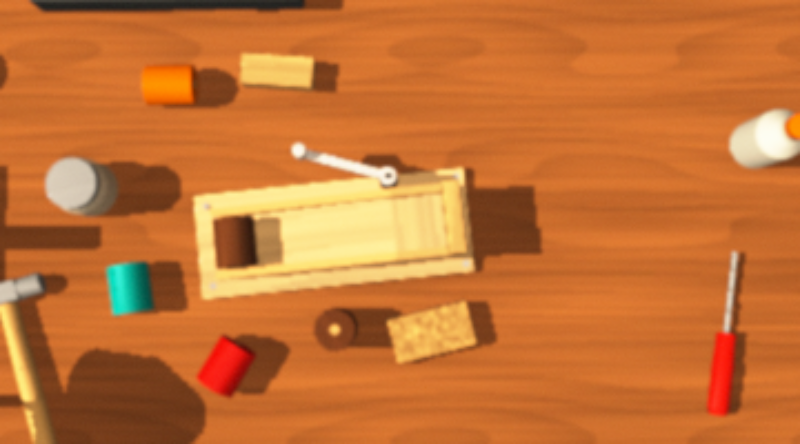

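The job's roller is the dark-brown one lying in the gutter, at about scene (277,376) and top (260,255). These could be taken for it:
- Spare, standing: scene (232,367), top (298,302)
- Red: scene (252,414), top (315,252)
- Turquoise: scene (302,428), top (280,208)
- Orange: scene (359,348), top (188,226)

The keeper points outward and downhill, with its peg at scene (276,325) and top (218,285). The crops confirm the choice.

```bash
cat > h.py <<'E'
from cell import arm
import numpy as np, json, os
from scipy.optimize import least_squares
from scipy.spatial.transform import Rotation as R
def proj(c,p):
    k=arm.get_calibration(c);T=np.array(k["pose"]);K=k["intrinsics"]
    q=T[:3,:3].T@(np.array(p)-T[:3,3]); q=q*[1,-1,-1]
    u=K@q; return np.array([u[1]/u[2],u[0]/u[2]])
def g2w(P,p): # mm gutter -> m world
    p=np.array(p)/1000; c,s=np.cos(P[2]),np.sin(P[2])
    return np.array([P[0]+c*p[0]-s*p[1],P[1]+s*p[0]+c*p[1],p[2]])
def w2g(P,w):
    c,s=np.cos(P[2]),np.sin(P[2]);d=np.array(w[:2])-P[:2]
    return 1000*np.array([c*d[0]+s*d[1],-s*d[0]+c*d[1],w[2]])
def peg(q): return [75-107*np.sin(q),56-107*np.cos(q),90]
def wrap(a): return (a+np.pi)%(2*np.pi)-np.pi
def tool():
    s=arm.observe();M=R.from_rotvec(s["ee_rot"]).as_matrix();return s,M
def to(P,tips): # tips: list of (gx,gy,gz of fingertips mm, yaw of tool -x rel gutter x, rad)
    s,M=tool(); o=np.array(s["position"]); yaw=np.arctan2(M[1,0],M[0,0])
    for g in tips:
        w=g2w(P,g[:3])+[0,0,.178]
        print(np.round(M.T@(w-o),3), "roll",round(-wrap(P[2]+g[3]+np.pi-yaw),3))
def state(P):
    s,M=tool(); w=np.array(s["position"])+.178*M[:,2]
    print("t",s["clock"],"tip g",np.round(w2g(P,w),1),"pushyaw deg",np.round(np.degrees(wrap(np.arctan2(M[1,0],M[0,0])-np.pi-P[2])),1),"F",np.round(s["force"],1),"w",round(s["width"],3),"j",np.round(s["joints"],2))
if os.path.exists("P.json"): P=np.array(json.load(open("P.json")))
E
python3 - <<'E'
from h import *
obs=[("scene",(75,0,57),(239.8,317.9)),("scene",(-112,0,59),(276.6,376.8)),("scene",(111.5,0,79.3),(229.2,307)),("scene",(75,56,80),(251.7,302.6)),("scene",(0,0,0),(265.2,342)),("scene",(-131,0,31.7),(289.8,375.5)),
("top",(75,0,57),(252.9,325.6)),("top",(-131,0,31.7),(262,254.4)),("top",(-112,0,59),(260.1,254.3)),("top",(111.5,0,79.3),(249.2,342.9)),("top",(75,56,80),(226.5,324.7)),("top",(0,0,0),(255.4,297.6))]
pegs=[("scene",(276,324.5)),("top",(221,284.5))]
def f(v):
    return np.concatenate([proj(c,g2w(v,p))-o for c,p,o in obs]+[proj(c,g2w(v,peg(v[3])))-o for c,o in pegs])
r=least_squares(f,[.45,.05,-1.5,1.9],loss="soft_l1"); print(r.x, np.round(r.fun.reshape(-1,2),1).tolist())
json.dump(r.x.tolist(),open("P.json","w")); P=r.x
state(P); to(P,[(-165,0,160,0),(-165,0,46,0)])
for n in("spare","sandblock","offcut","glue","screws"):
    pass
E
```

```text
[ 0.51207502  0.09244698 -1.45896815  1.89556168] [[-0.5, 0.0], [-0.2, -1.9], [-1.3, 0.4], [-3.1, 2.3], [-1.0, -3.0], [-4.6, 4.2], [-2.2, 0.6], [-2.0, -3.0], [-1.4, 2.3], [-0.6, -2.9], [2.6, -1.0], [-0.3, 2.2], [1.0, 3.3], [-0.8, -0.9]]
t 0.9 tip g [ 638.3 -356.8  226.7] pushyaw deg -74.9 F [0.5 1.1 0.2] w 1.001 j [ 1.09  0.43  0.03  1.57 -0.01  1.13 -0.08]
[ 0.553 -0.683  0.067] roll -1.308
[ 0.553 -0.683  0.181] roll -1.308
```

```bash
python3 -m inch '0.03 -0.038 0 -0.07 0.02; 0.06 -0.076 0 -0.14 0.02; 0.09 -0.114 0 -0.21 0.02; 0.12 -0.152 0 -0.28 0.02; 0.15 -0.19 0 -0.35 0.02' 20; python3 -c "
from h import *
state(P); to(P,[(-165,0,160,0)])"
```

```text
clock: 1.4
position: [0.2991, -0.348, 0.4049]
ee_rot: [2.935, 1.117, 0.0]
force: [1.1, -0.1, 0.1]
width: 0.616
gripper_force: 0.0
t 1.4 tip g [ 414.1 -260.8  226.9] pushyaw deg -54.7 F [ 1.1 -0.1  0.1] w 0.616 j [ 0.87  0.17 -0.15  1.95  0.03  1.02 -0.13]
[ 0.547 -0.322  0.067] roll -0.955
```

```bash
python3 -m inch '0.042 -0.025 0 -0.1 0.02; 0.084 -0.05 0 -0.2 0.02; 0.126 -0.075 0 -0.3 0.02; 0.168 -0.1 0 -0.4 0.02; 0.21 -0.125 0 -0.5 0.02'; python3 -c "
from h import *
state(P); to(P,[(-165,0,160,0)])"
```

```text
clock: 1.9
position: [0.3733, -0.1152, 0.4051]
ee_rot: [2.566, 1.81, 0.001]
force: [2.1, -1.4, 0.7]
width: 0.226
gripper_force: 0.0
t 1.9 tip g [ 191.  -160.9  227.1] pushyaw deg -26.0 F [ 2.1 -1.4  0.7] w 0.226 j [ 0.57  0.08 -0.43  2.07  0.04  1.   -0.22]
[ 0.39  -0.011  0.067] roll -0.454
```

```bash
python3 -m inch '0 0 0 0 0.02'; python3 -c "
from h import *
state(P); to(P,[(-165,0,160,0)])"
```

```text
clock: 2.0
position: [0.3746, -0.1115, 0.4054]
ee_rot: [2.56, 1.821, 0.004]
force: [0.1, -1.6, -0.3]
width: 0.222
gripper_force: 0.0
t 2.0 tip g [ 187.2 -159.   227.4] pushyaw deg -25.5 F [ 0.1 -1.6 -0.3] w 0.222 j [ 0.57  0.08 -0.43  2.07  0.04  1.   -0.22]
[ 0.387 -0.008  0.068] roll -0.446
```

```bash
python3 -m inch '0.045 0 0 -0.09 0.02; 0.09 0 0 -0.18 0.02; 0.135 0 0 -0.27 0.02; 0.18 0 0 -0.36 0.02; 0.225 -0.003 0 -0.446 0.02'; python3 -c "
from h import *
state(P); to(P,[(-165,0,140,0)])"
```

```text
clock: 2.5
position: [0.4473, 0.0968, 0.405]
ee_rot: [2.105, 2.331, 0.001]
force: [1.6, -0.8, -0.1]
width: 0.22
gripper_force: 0.0
t 2.5 tip g [-11.5 -63.7 227. ] pushyaw deg -0.6 F [ 1.6 -0.8 -0.1] w 0.22 j [ 0.22  0.23 -0.65  1.92  0.16  1.04 -0.39]
[0.154 0.062 0.087] roll -0.01
```

```bash
python3 -m inch '0.04 0.015 0 -0.003 0.02; 0.08 0.031 0 -0.006 0.02; 0.12 0.046 0 -0.01 0.02; 0.154 0.062 0 -0.01 0.02; 0.154 0.062 0.04 -0.01 0.02'
python3 - <<'E'
from h import *
import cv2
state(P); to(P,[(-165,0,46,0)])
im=arm.get_image("wrist");cv2.imwrite("pics/w1.png",im[:,:,::-1])
ims=arm.get_image("scene")[180:340,240:440];cv2.imwrite("pics/s1.png",cv2.resize(ims,(750,600))[:,:,::-1])
print("exp");
for n,p in dict(roller_center=(-112,0,59),foot=(-131,0,31.7),crest=(75,0,57),keeper_pivot=(75,56,80),keeper_peg=peg(P[3]),seat=(111.5,0,79.3)).items():
    print(n,np.round(proj("wrist",g2w(P,p))),[(np.round(d["point"]).tolist(),round(d["conf"],2)) for d in arm.place_of("wrist",n)][:3])
E
```

```text
clock: 3.0
position: [0.4947, 0.2614, 0.3686]
ee_rot: [2.091, 2.344, 0.019]
force: [0.7, 0.5, -1.0]
width: 0.219
gripper_force: 0.0
t 3.0 tip g [-171.2    3.2  190.6] pushyaw deg 0.1 F [ 0.7  0.5 -1. ] w 0.219 j [-0.1   0.44 -0.66  1.75  0.31  1.04 -0.75]
[-0.006 -0.003  0.145] roll 0.002
exp
roller_center [307. 326.] [([308.0, 315.0], 0.95), ([256.0, 129.0], 0.9), ([211.0, 580.0], 0.56)]
foot [268. 325.] [([278.0, 318.0], 0.82), ([307.0, 311.0], 0.19)]
crest [507. 323.] []
keeper_pivot [531. 392.] []
keeper_peg [432. 448.] []
seat [564. 322.] []
```

View pics/w1.png

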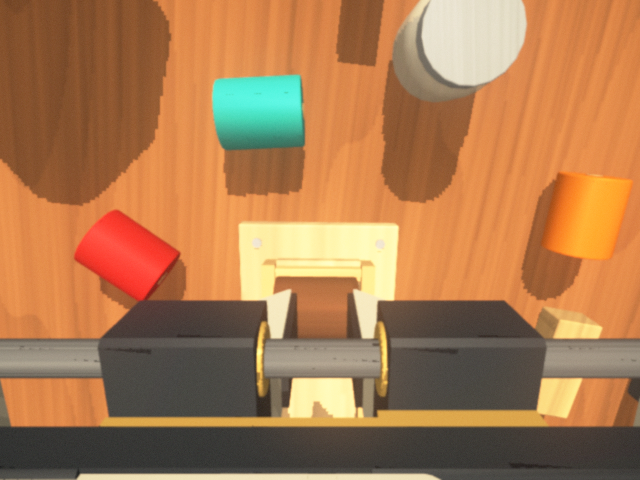

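View pics/s1.png

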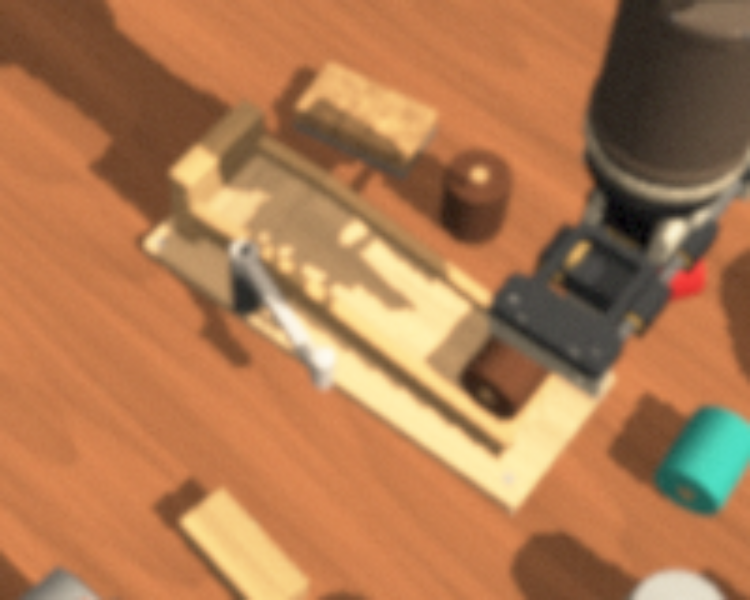

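The wrist picture shows the base plate's low end at row 223, columns 240 to 397, and the roller at about (308,316) between the fingers. The scene crop shows the hand above and behind the brown roller. I'll refine the gutter pose with the base corners.

Run:
```python
from h import *
pts=[((-170,-65,14),(223,240)),((-170,65,14),(223,397)),((-131,-43,39),(263,263)),((-131,43,39),(263,374)),((-112,0,59),(308,315.5))]
for p,o in pts: print(p,np.round(proj("wrist",g2w(P,p))-o,1))
f=lambda v:np.concatenate([(proj("wrist",g2w(v,p))-o) for p,o in pts[:2]+pts[4:]]+[[(v[2]-P[2])*300]])
r=least_squares(f,P[:3]);print(r.x-P[:3],r.fun.round(1)); P[:3]=r.x
for c,n,p,o in [("scene","pivot",(75,56,80),(251.7,302.6)),("top","seat",(111.5,0,79.3),(249.2,342.9)),("top","pivot",(75,56,80),(226.5,324.7)),("scene","crest",(75,0,57),(239.8,317.9))]: print(c,n,np.round(proj(c,g2w(P,p))-o,1))
json.dump(P.tolist(),open("P.json","w"))
state(P);to(P,[(-165,0,46,0)])
```

```text
(-170, -65, 14) [-8.5 -1.3]
(-170, 65, 14) [-9.1  5.3]
(-131, -43, 39) [8.1 1.3]
(-131, 43, 39) [7.7 3. ]
(-112, 0, 59) [-3.5  5.3]
[-0.00205822 -0.00597783 -0.00174737] [-1.6 -3.9 -1.9  1.9  3.7  1.9 -0.5]
scene pivot [-4.9  1.3]
top seat [ 0.2 -0.6]
top pivot [3.4 1.3]
scene crest [-2.3 -1. ]
t 3.4 tip g [-168.9    2.4  188.3] pushyaw deg -0.1 F [ 1.8 -0.6 -0.9] w 0.214 j [-0.1   0.44 -0.65  1.76  0.3   1.05 -0.75]
[-0.004 -0.002  0.142] roll -0.002
```

```bash
python3 -m inch '0 -0.002 0.035 0 0.02; 0.002 -0.002 0.07 0 0.02; 0.002 -0.002 0.105 0 0.02; 0.002 -0.002 0.13 0 0.02; 0.002 -0.002 0.14 0 0.02'; python3 -c "
from h import *
state(P);to(P,[(-150,0,49,0),(75,0,76,0)])"
```

```text
clock: 3.9
position: [0.4907, 0.2558, 0.2235]
ee_rot: [-2.097, -2.339, 0.003]
force: [0.0, -0.5, -0.2]
width: 0.218
gripper_force: 0.0
t 3.9 tip g [-170.2   -0.9   45.5] pushyaw deg -0.1 F [ 0.  -0.5 -0.2] w 0.218 j [-0.18  0.61 -0.56  1.9   0.45  0.77 -0.89]
[-0.02   0.001 -0.004] roll -0.001
[-0.245  0.001 -0.03 ] roll -0.001
```

```bash
python3 -m inch '-0.008 0.001 -0.002 0 0.02; -0.016 0.001 -0.004 0 0.02; -0.024 0.001 -0.005 0 0.02; -0.032 0.001 -0.006 0 0.02; -0.042 0.001 -0.007 0 0.02'; python3 -c "
from h import *
state(P)"
```

```text
clock: 4.4
position: [0.4968, 0.2145, 0.2327]
ee_rot: [2.096, 2.339, 0.002]
force: [-0.4, 0.4, 1.1]
width: 0.219
gripper_force: 0.3
t 4.4 tip g [-128.8    1.2   54.7] pushyaw deg -0.0 F [-0.4  0.4  1.1] w 0.219 j [-0.09  0.58 -0.57  1.92  0.45  0.76 -0.81]
```

```bash
python3 -m inch '-0.01 0 -0.001 0 0.02; -0.02 0 -0.0025 0 0.02; -0.03 0 -0.0035 0 0.02; -0.04 0 -0.005 0 0.02; -0.05 0 -0.006 0 0.02'; python3 -c "
from h import *
state(P)
import cv2
ims=arm.get_image('scene')[180:340,240:440];cv2.imwrite('pics/s2.png',cv2.resize(ims,(750,600))[:,:,::-1])"
```

```text
clock: 4.9
position: [0.502, 0.1645, 0.2378]
ee_rot: [-2.096, -2.34, 0.0]
force: [-0.7, 0.6, 1.2]
width: 0.217
gripper_force: 0.3
t 4.9 tip g [-78.5   0.6  59.8] pushyaw deg -0.0 F [-0.7  0.6  1.2] w 0.217 j [ 0.01  0.56 -0.58  1.95  0.44  0.76 -0.72]
```

View pics/s2.png

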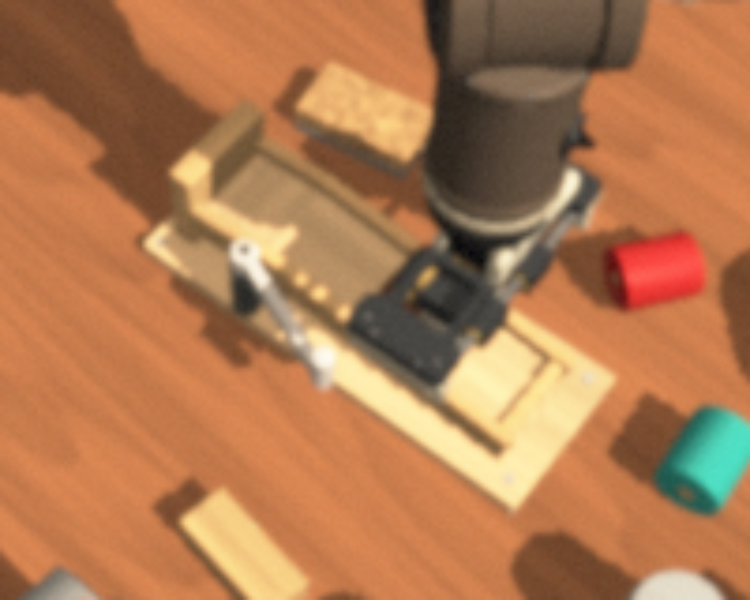

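The hand has moved up the gutter, the foot at crop (520,390) is empty, and the roller is ahead of the fingers.

```bash
python3 -m inch '-0.01 0 -0.001 0 0.02; -0.02 0 -0.002 0 0.02; -0.03 0 -0.003 0 0.02; -0.04 0 -0.004 0 0.02; -0.05 0 -0.005 0 0.02'; python3 -c "
from h import *
state(P)"
```

```text
clock: 5.45
position: [0.5075, 0.1148, 0.2428]
ee_rot: [2.096, 2.34, -0.0]
force: [0.6, 0.7, 0.0]
width: 0.217
gripper_force: 0.3
t 5.45 tip g [-28.4   0.6  64.8] pushyaw deg -0.0 F [0.6 0.7 0. ] w 0.217 j [ 0.11  0.54 -0.59  1.97  0.43  0.76 -0.62]
```

```bash
python3 -m inch '-0.01 0 -0.001 0 0.02; -0.02 0 -0.002 0 0.02; -0.03 0 -0.003 0 0.02; -0.04 0 -0.0045 0 0.02; -0.05 0 -0.006 0 0.02'; python3 -c "
from h import *
state(P)"
```

```text
clock: 5.95
position: [0.5129, 0.0652, 0.2488]
ee_rot: [2.096, 2.34, -0.0]
force: [0.8, 0.5, 0.7]
width: 0.221
gripper_force: 0.3
t 5.95 tip g [21.5  0.6 70.8] pushyaw deg -0.0 F [0.8 0.5 0.7] w 0.221 j [ 0.21  0.53 -0.6   1.97  0.42  0.77 -0.52]
```

```bash
python3 -m inch '-0.007 0 -0.001 0 0.02; -0.014 0 -0.0015 0 0.02; -0.02 0 -0.002 0 0.02; -0.026 0 -0.0025 0 0.02; -0.032 0 -0.003 0 0.02'; python3 -c "
from h import *
state(P)"
```

```text
clock: 6.45
position: [0.5164, 0.0338, 0.2517]
ee_rot: [-2.096, -2.34, 0.0]
force: [-0.1, -0.5, 0.7]
width: 0.217
gripper_force: 0.0
t 6.45 tip g [53.1  0.5 73.7] pushyaw deg 0.0 F [-0.1 -0.5  0.7] w 0.217 j [ 0.27  0.53 -0.6   1.96  0.42  0.77 -0.45]
```

```bash
python3 -m inch '-0.005 0 -0.001 0 0.02; -0.01 0 -0.001 0 0.02; -0.014 0 -0.001 0 0.02; -0.018 0 -0.001 0 0.02; -0.02 0 -0.001 0 0.02'; python3 -c "
from h import *
state(P)
import cv2
ims=arm.get_image('scene')[180:340,240:440];cv2.imwrite('pics/s3.png',cv2.resize(ims,(750,600))[:,:,::-1])"
```

```text
clock: 6.95
position: [0.5184, 0.0155, 0.2528]
ee_rot: [-2.094, -2.34, -0.003]
force: [-2.7, 10.8, -0.7]
width: 0.217
gripper_force: 5.2
t 6.95 tip g [71.   0.5 74.8] pushyaw deg 0.0 F [-2.7 10.8 -0.7] w 0.217 j [ 0.31  0.53 -0.6   1.96  0.41  0.78 -0.41]
```

View pics/s3.png

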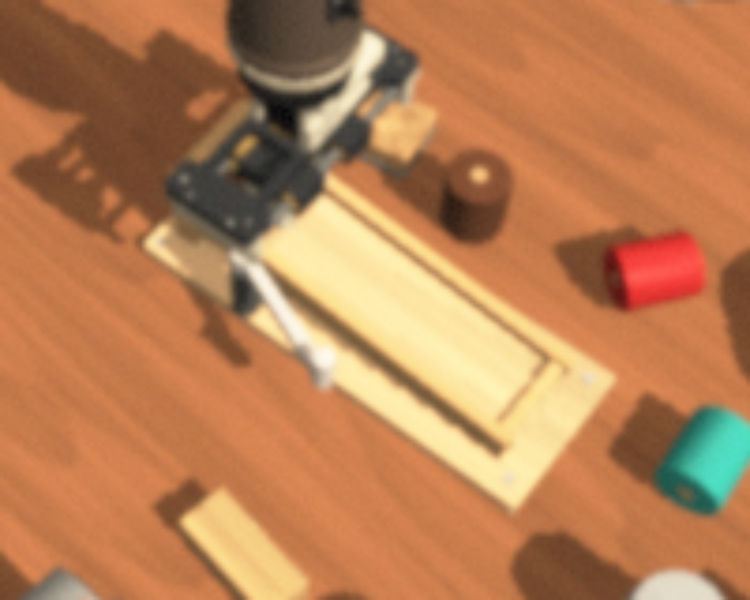

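The force of 10.8 N shows the roller is against the stop, and the gutter behind the hand is empty. I'll back off and check.

```bash
python3 -m inch '0.006 0 0 0 0.02; 0.014 0 0 0 0.02; 0.03 0 -0.01 0 0.02; 0.05 0 -0.04 0 0.02; 0.08 0 -0.08 0 0.02'
python3 - <<'E'
from h import *
import cv2
q=P[3]
ims=arm.get_image('scene')[180:340,240:440];cv2.imwrite('pics/s4.png',cv2.resize(ims,(750,600))[:,:,::-1])
for c in("scene","top"):
    if c=="top": arm.get_image(c)
    for n,p in dict(roller_center=(111.5,0,79.3),keeper_peg=peg(q),keeper_pivot=(75,56,80)).items():
        print(c,n,np.round(proj(c,g2w(P,p)),1),[(np.round(d["point"],1).tolist(),round(d["conf"],2)) for d in arm.place_of(c,n)][:4])
state(P)
E
```

```text
clock: 7.5
position: [0.5091, 0.0943, 0.3329]
ee_rot: [-2.096, -2.338, 0.004]
force: [1.8, 0.9, -0.6]
width: 0.22
gripper_force: 0.0
scene roller_center [226.1 306.4] [([248.8, 410.3], 0.85), ([361.6, 349.1], 0.76), ([303.6, 427.9], 0.56), ([228.0, 310.2], 0.53)]
scene keeper_peg [275.  326.6] [([275.8, 324.6], 0.64)]
scene keeper_pivot [246.8 303.9] [([250.2, 304.6], 0.64)]
top roller_center [249.4 342.3] [([279.2, 206.0], 0.94), ([314.1, 252.5], 0.69), ([188.2, 226.3], 0.69), ([248.9, 341.9], 0.56)]
top keeper_peg [221. 286.] []
top keeper_pivot [229.9 326. ] [([227.3, 324.2], 0.82)]
t 7.9 tip g [-6.400e+00 -1.000e-01  1.538e+02] pushyaw deg -0.1 F [-0.1 -0.4 -0.3] w 0.214 j [ 0.22  0.43 -0.66  1.88  0.32  0.94 -0.48]
```

View pics/s4.png

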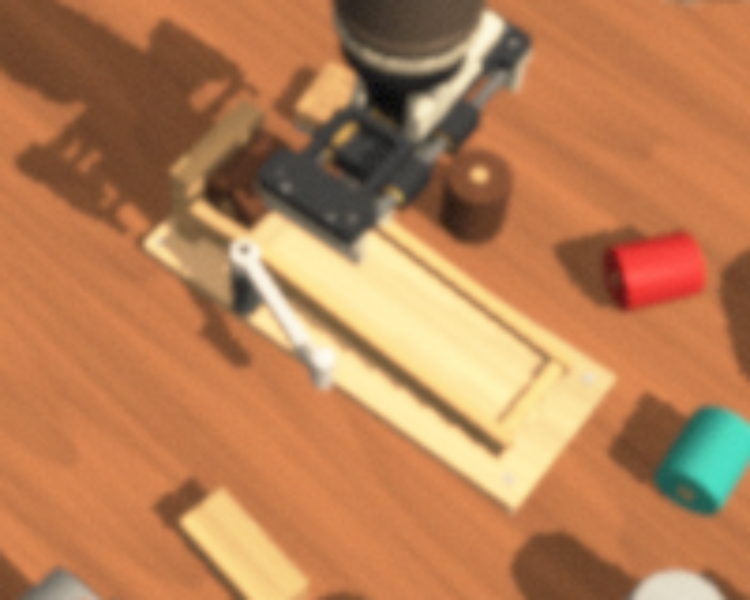

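The roller lies in the dip: the nets put it at scene (228,310) and top (249,342), where I expect the seat. The peg is unmoved at scene (276,325).

```bash
python3 - <<'E'
from h import *
s,M=tool()
to(P,[(-10,136,154,-1.896)])
E
python3 -m inch '0 0.02 0 0.14 0; 0 0.04 0 0.28 0; -0.003 0.06 0 0.42 0; -0.005 0.08 0 0.56 0; -0.006 0.1 0 0.7 0'; python3 -c "
from h import *
state(P);to(P,[(-10,136,154,-1.896)])"
```

```text
[ 0.004  0.136 -0.001] roll 1.895
clock: 8.4
position: [0.6106, 0.0978, 0.3314]
ee_rot: [-2.777, -1.469, 0.004]
force: [0.8, 0.3, 0.2]
width: 0.001
gripper_force: 0.0
t 8.4 tip g [ -0.  100.8 153.4] pushyaw deg -40.5 F [0.8 0.3 0.2] w 0.001 j [ 0.06  0.53 -0.45  1.65  0.26  1.02 -1.07]
[ 0.03   0.02  -0.001] roll 1.189
```

```bash
python3 -m inch '0.006 0.004 0 0.14 0; 0.012 0.008 0 0.28 0; 0.018 0.012 0 0.42 0; 0.024 0.016 0 0.56 0; 0.03 0.02 0 0.7 0'; python3 -c "
from h import *
state(P)"; python3 -m inch '0 0 0 0.14 0; 0 0 0 0.28 0; 0 0 0 0.42 0; 0 0 0 0.49 0; 0 0 0 0.49 0'; python3 -c "
from h import *
state(P);to(P,[(-10,136,86,-1.896)])"
```

```text
clock: 8.9
position: [0.6433, 0.1119, 0.3313]
ee_rot: [3.112, 0.429, -0.004]
force: [1.3, 0.8, 0.2]
width: 0.004
gripper_force: 0.0
t 8.9 tip g [-10.5 134.9 153.3] pushyaw deg -80.6 F [1.3 0.8 0.2] w 0.004 j [-0.08  0.56 -0.27  1.57  0.17  1.04 -1.69]
clock: 9.4
position: [0.643, 0.112, 0.3315]
ee_rot: [3.123, -0.331, -0.003]
force: [0.4, 0.3, 0.3]
width: 0.004
gripper_force: 0.0
t 9.4 tip g [-10.6 134.6 153.5] pushyaw deg -108.4 F [0.4 0.3 0.3] w 0.004 j [-0.16  0.55 -0.15  1.58  0.09  1.03 -2.11]
[0.001 0.    0.068] roll 0.004
```

```bash
python3 -m inch '0 0 0.02 0 0; 0 0 0.045 0 0; 0 0 0.068 0 0; 0 0 0.068 0 0'
python3 - <<'E'
from h import *
import cv2
im=arm.get_image('scene')
ims=im[180:340,240:440];cv2.imwrite('pics/s5.png',cv2.resize(ims,(750,600))[:,:,::-1])
state(P)
qs=np.arange(1.9,-0.05,-.1)
to(P,[tuple(np.array(peg(q)[:2])-23*np.array([np.cos(q),-np.sin(q)]))+(86,-q) for q in qs[:8]])
E
```

```text
clock: 9.8
position: [0.6418, 0.1117, 0.2608]
ee_rot: [3.122, -0.325, -0.01]
force: [-0.8, 0.4, -0.9]
width: 0.002
gripper_force: 0.0
t 9.85 tip g [-10.7 133.8  84.9] pushyaw deg -108.2 F [-0.6 -0.2  0.3] w 0.002 j [-0.16  0.62 -0.15  1.64  0.11  0.89 -2.12]
[-0.024 -0.001 -0.001] roll 0.011
[-0.034 -0.003 -0.001] roll -0.089
[-0.045 -0.003 -0.001] roll -0.189
[-0.056 -0.003 -0.001] roll -0.289
[-0.067 -0.002 -0.001] roll -0.389
[-0.078  0.001 -0.001] roll -0.489
[-0.088  0.004 -0.001] roll -0.589
[-0.098  0.009 -0.001] roll -0.689
```

View pics/s5.png

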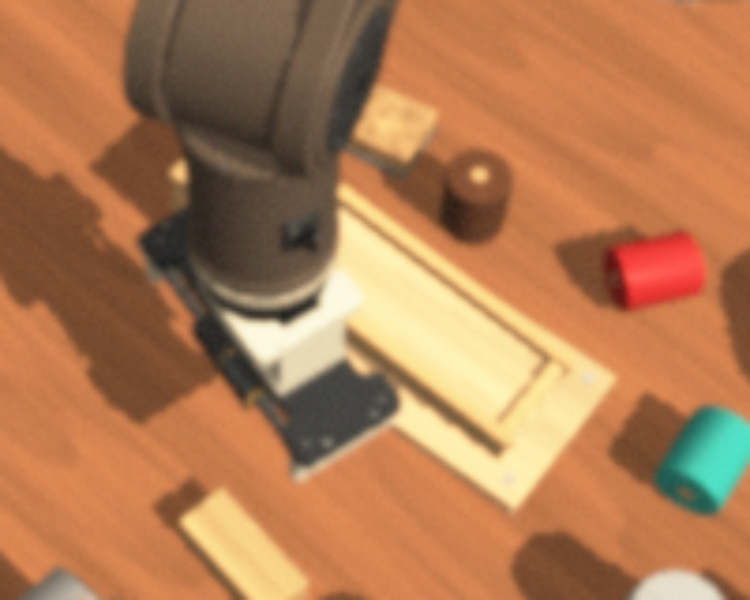

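The hand is down on the outer side of the peg and hides it. No force is felt, so I'll push along the arc.

```bash
python3 -m inch '-0.012 0 -0.001 0 0; -0.024 -0.001 -0.001 0.01 0; -0.034 -0.003 -0.001 -0.09 0; -0.045 -0.003 -0.001 -0.19 0; -0.056 -0.003 -0.001 -0.29 0'
cat > a.py <<'E'
from h import *
import sys
state(P);q0=float(sys.argv[1]);d=float(sys.argv[2])
to(P,[tuple(np.array(peg(q)[:2])-d*np.array([np.cos(q),-np.sin(q)]))+(86,-q) for q in q0-.1*np.arange(1,6)])
E
python3 a.py 1.6 23
```

```text
clock: 10.35
position: [0.5879, 0.128, 0.2672]
ee_rot: [-3.138, -0.134, -0.003]
force: [0.2, 0.3, -0.2]
width: 0.005
gripper_force: 0.2
t 10.35 tip g [-32.8  82.4  89.2] pushyaw deg -91.4 F [ 0.2  0.3 -0.2] w 0.005 j [-0.14  0.55 -0.23  1.77  0.16  0.84 -1.93]
[-0.011 -0.     0.003] roll -0.095
[-0.022 -0.001  0.003] roll -0.195
[-0.033 -0.001  0.003] roll -0.295
[-0.043  0.001  0.003] roll -0.395
[-0.054  0.003  0.003] roll -0.495
```

```bash
python3 -m inch '-0.011 0 0.001 -0.1 0; -0.022 -0.001 0.002 -0.2 0; -0.033 -0.001 0.002 -0.3 0; -0.043 0.001 0.002 -0.4 0; -0.054 0.003 0.002 -0.5 0'; python3 a.py 1.1 23;  python3 - <<'E'
from h import *
import cv2
im=arm.get_image('scene')
ims=im[180:340,240:440];cv2.imwrite('pics/s6.png',cv2.resize(ims,(750,600))[:,:,::-1])
E
```

```text
clock: 10.85
position: [0.5344, 0.1204, 0.2651]
ee_rot: [3.007, 0.907, 0.004]
force: [0.4, 0.1, 0.8]
width: 0.004
gripper_force: 0.2
t 10.85 tip g [-31.1  28.4  87.1] pushyaw deg -62.7 F [0.4 0.1 0.8] w 0.004 j [-0.05  0.5  -0.37  1.89  0.25  0.79 -1.54]
[-0.011 -0.002  0.001] roll -0.095
[-0.022 -0.002  0.001] roll -0.195
[-0.033 -0.002  0.001] roll -0.295
[-0.044 -0.     0.001] roll -0.395
[-0.054  0.002  0.001] roll -0.495
```

View pics/s6.png

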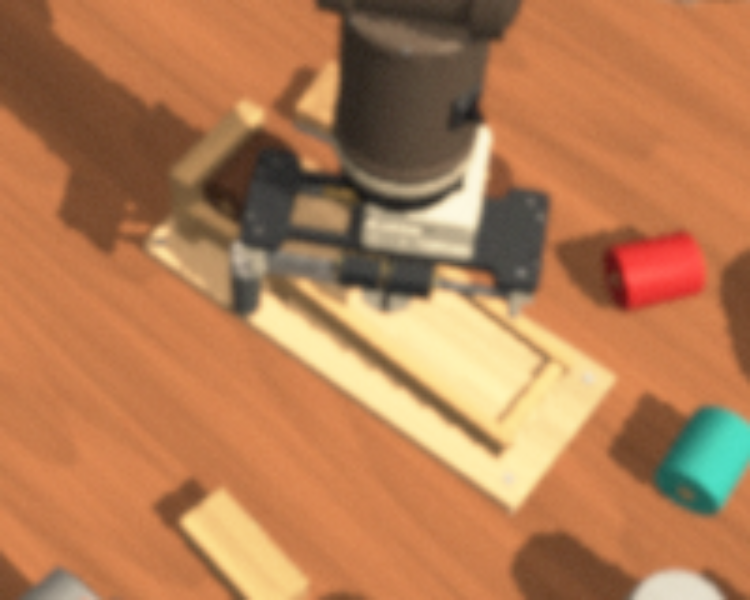

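The keeper bar, at crop (300,265), is swinging with the fingers and now lies over the channel. The roller is still seated at crop (235,180).

```bash
python3 -m inch '-0.011 -0.002 0.001 -0.1 0; -0.022 -0.002 0.001 -0.2 0; -0.033 -0.002 0.001 -0.3 0; -0.044 0 0.001 -0.4 0; -0.054 0.002 0.001 -0.5 0'; python3 a.py 0.6 23
```

```text
clock: 11.4
position: [0.4908, 0.0888, 0.2638]
ee_rot: [2.691, 1.619, 0.002]
force: [0.3, -1.1, 0.5]
width: 0.001
gripper_force: 0.2
t 11.4 tip g [ -4.4 -18.5  85.8] pushyaw deg -34.2 F [ 0.3 -1.1  0.5] w 0.001 j [ 0.1   0.46 -0.51  2.    0.33  0.75 -1.09]
[-0.011 -0.002 -0.   ] roll -0.098
[-0.022 -0.003 -0.   ] roll -0.198
[-0.033 -0.002 -0.   ] roll -0.298
[-0.044 -0.001 -0.   ] roll -0.398
[-0.054  0.002 -0.   ] roll -0.498
```

```bash
python3 -m inch '-0.011 -0.002 0 -0.1 0; -0.022 -0.003 0 -0.2 0; -0.033 -0.002 0 -0.3 0; -0.044 -0.001 0 -0.4 0; -0.053 0.002 0 -0.5 0'; python3 a.py 0.1 23
```

```text
clock: 11.9
position: [0.4676, 0.0409, 0.2637]
ee_rot: [2.206, 2.234, 0.001]
force: [0.8, -0.5, -0.1]
width: 0.002
gripper_force: 0.2
t 11.9 tip g [ 40.8 -46.9  85.7] pushyaw deg -5.6 F [ 0.8 -0.5 -0.1] w 0.002 j [ 0.3   0.45 -0.65  2.06  0.4   0.75 -0.59]
[-0.012 -0.003 -0.   ] roll -0.098
[-0.023 -0.003 -0.   ] roll -0.198
[-0.034 -0.003 -0.   ] roll -0.298
[-0.044 -0.002 -0.   ] roll -0.398
[-0.055  0.001 -0.   ] roll -0.498
```

Final press: small steps onto the hard stop, watching the force.

```bash
python3 -m inch '-0.006 -0.002 0 -0.05 0; -0.01 -0.002 0 -0.1 0; -0.012 -0.002 0 -0.1 0; -0.014 -0.002 0 -0.1 0; -0.014 -0.002 0 -0.1 0'; python3 -c "
from h import *
state(P)"
```

```text
clock: 12.4
position: [0.4658, 0.0295, 0.2636]
ee_rot: [-2.095, -2.339, -0.005]
force: [-3.6, 10.3, 0.1]
width: 0.006
gripper_force: 4.9
t 12.4 tip g [ 51.2 -49.8  85.6] pushyaw deg -0.0 F [-3.6 10.3  0.1] w 0.006 j [ 0.35  0.46 -0.68  2.07  0.41  0.75 -0.48]
```

```bash
python3 -m inch '0.008 0 0 0 0; 0.02 0 0 0 0; 0.05 0 0 0 0; 0.09 0 -0.04 0 0; 0.13 0 -0.08 0 0'; python3 -m inch '0.04 0 -0.04 0 0; 0.08 0 -0.06 0 0; 0.12 0 -0.06 0 0; 0.12 0 -0.06 0 0'
python3 - <<'E'
from h import *
import cv2
im=arm.get_image('scene')
for c in("scene","top"):
    if c=="top": arm.get_image(c)
    for n,p in dict(roller_center=(111.5,0,79.3),keeper_peg=peg(0)).items():
        print(c,n,np.round(proj(c,g2w(P,p)),1),[(np.round(d["point"],1).tolist(),round(d["conf"],2)) for d in arm.place_of(c,n)][:5])
ims=im[180:340,240:440];cv2.imwrite('pics/s7.png',cv2.resize(ims,(750,600))[:,:,::-1]); state(P)
E
```

```text
clock: 12.9
position: [0.4522, 0.1484, 0.3341]
ee_rot: [-2.097, -2.338, 0.002]
force: [2.1, 0.6, -0.4]
width: 0.004
gripper_force: 0.0
clock: 13.3
position: [0.4374, 0.2725, 0.3954]
ee_rot: [-2.087, -2.346, -0.008]
force: [-0.2, 0.3, 0.0]
width: 0.003
gripper_force: 0.0
scene roller_center [226.1 306.4] [([300.6, 425.6], 0.88), ([228.6, 308.9], 0.76), ([361.6, 347.1], 0.7), ([250.2, 412.2], 0.62), ([151.7, 261.4], 0.58)]
scene keeper_peg [218.6 328.5] [([218.5, 328.0], 0.78)]
top roller_center [249.4 342.3] [([313.1, 253.6], 0.64), ([186.8, 226.9], 0.61), ([249.0, 339.2], 0.56)]
top keeper_peg [270.3 330.7] [([271.4, 327.3], 0.59)]
t 13.6 tip g [-184.7  -49.9  215. ] pushyaw deg -0.1 F [-0.4 -1.4 -0.3] w 0.001 j [-0.04  0.37 -0.78  1.81  0.3   1.08 -0.83]
```

View pics/s7.png

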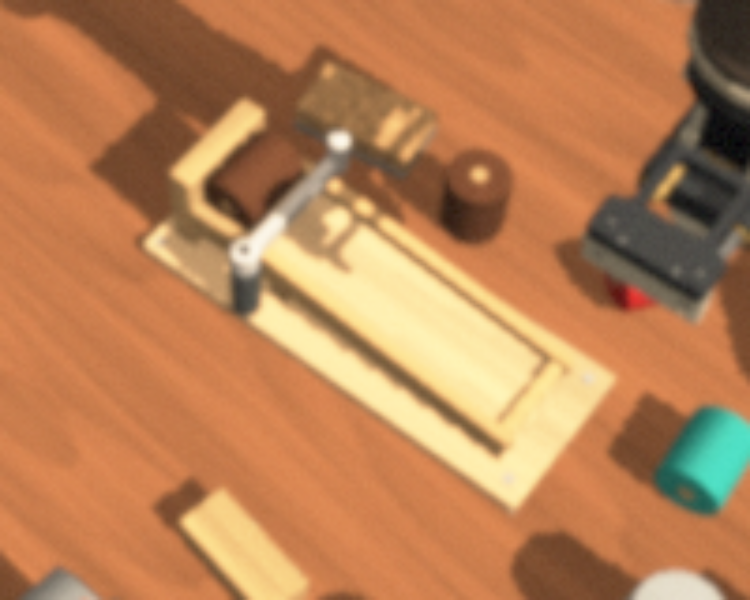

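The roller rests in the dip at crop (260,180). The keeper lies straight across behind it, with its peg at crop (340,145), or scene (218.5,328), matching the closed position. The bystanders in view are where they were.

```bash
python3 -c "
from cell import arm
print(arm.sign_off())"
```

```text
the job is handed in; nothing more can be done
None
```

The job is handed in: the roller sits in the dip against the end stop, and the keeper arm is pushed fully closed behind it against its hard stop (about 10 N felt there), finished at about 13.6 s on the robot's clock.

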